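# Clear the wax gutter of the cold plate

### The arm

A 7-joint arm with a two-finger parallel gripper is mounted at the origin on the work surface. World frame = base frame: x ahead of the robot, y to its left, z up, the work surface at z = 0. Lengths are in mm, angles in rad, forces in N, time in s.
With the tool pointing down it reaches from about 400 to 900 mm from the base axis. Payload 5.5 kg.
Tool frame: the origin (TCP) lies between the finger pads, 19 mm behind the fingertips; this is the grasp point; z points along the fingers, y is the line along which they close (so a half turn about z gives the same grasp; the last joint's range is limited). The gripper opens to 92 mm and grips with 3 to 60 N. Pads are 19 mm wide; open, the fingers measure 130 mm over their backs; the gripper's body (75 mm by 190 mm) begins 47 mm behind the grasp point.
Start: joints at [-1.043, 0.501, -0.427, 1.55, 0.221, 1.138, -0.21], TCP at [170.078, 627.354, 245.529] pointing down, gripper open.
Joint ranges: [-2.88, 2.88], [-0.31, 2.03], [-1.54, 1.56], [0.2, 2.42], [-1.41, 4.55], [0.19, 2.02], [-2.57, 2.57]. Speed limits (rad/s): [2.57, 2.57, 3.14, 3.14, 3.14, 3.14, 3.14].

### API

Orientations are given as a rotation vector (axis times angle).
In Python, from station import monitor, viewer, env gives the robot as it stands. The module is installed in compiled form; this text tells all that it offers.
- The arm moves only by the tool move_arm, never from a script. Its argument "deltas" is a list of rows, each an object of numbers: "grip": the finger opening in mm, from 0 to 91.8; "dx", "dy", "dz": the shift along the tool's x, y, z in mm; "twist": the turn about the tool's z in degrees. In form: [{"grip": .., "dx": .., "dy": .., "dz": .., "twist": ..}, ...]. A call has 1 to 8 rows; each row shifts and turns the commanded pose from where the row before left it, along the tool's axes as they then stand; what a row does not reach is not made up. A row lasts 1/12 s, in which the tool goes at most 41.7 mm and 7.16 degrees, less where a joint would pass 70% of its speed; a pose out of reach is approached as far as the arm can. A call is refused whole if a number of a shift passes 41.7 or a number of a turn 7.16, either way. A call with a gripper value outside its range is refused whole. The fingers move at their own pace and stop on an object; "squeeze" is the grip in N (left out, the last holds). Time passes only in rows, so rows that do not move let the fingers close. It gives the time, the measured TCP pose, the force, the opening and the grip force at its end, in the units of the state.
- monitor.sense(): the state, without advancing time (a new reading comes with each control period).
- viewer.snapshot(name): name is "scene" or "top" or "wrist"; returns the picture (384x512x3 uint8, red, green, blue); there is no depth.
- viewer.calibration(name): a dict with "fx", "fy", "cx", "cy" (pixels), "T" (4x4, takes a point from camera to world coordinates). Camera axes: x right, y down, z forward; pixel columns grow to the right and rows downward; lengths in mm; the calibration is good to about 2 mm. The wrist camera is an equidistant fisheye: a pixel r from the principal point sees the ray r / f radians off the axis. A picture is of the moment at which its call begins: read the wrist's pose just before it. calibration takes no time and is no camera call; for the wrist camera it gives the pose at the moment of the call.
- env.sign_off(): hands the job in; it is judged then, once.
The state is a dict: "time": time; "joint_positions": joint angles; "joint_velocities": joint speeds; "effort": joint torques, N m; "ee_pos": TCP position; "ee_rot": TCP orientation; "ft_force": force on the tool from outside, world axes, zero at the start; "torque": the same for the moment, N m; "width": finger opening in mm; "grasp_force": force on a finger pad.
Only numpy, scipy, OpenCV 4.12 (cv2) and the standard library are available. Lean on these libraries where they do the work, as an engineer would, in place of code of your own. Each camera call takes 0.05 s, during which the arm holds its last target. There are 200 camera calls.

### The job

Clear the S-shaped gutter on the cold plate: put the fingertips down in the gutter at its closed end, behind both wax plugs, and trace the gutter with them low over its floor, round both bends, sweeping the two plugs ahead until both have dropped into the scrap well at the open end, then come clear. Only push the plugs, never lift them; press no more than lightly on the plate, and leave the moulds, cassettes and everything else where they are.

Things in the scene. Friction and masses are not known exactly. Their poses are not given: they have to be found in the camera images.
- cold_plate: Fixed white cold plate, 300 (x) x 400 (y) x 80 mm high; origin under its centre, z up, yaw varies. On its flat top an S-shaped gutter of constant width: dark floor level with the top, aluminium lips 5 mm high, 4 mm wide, 38 mm clear between them; a lip closes its +y end, its -y end opens into the scrap well. The gutter_ points follow its centreline; (x, y) there are in the plate's frame.
- gutter_start (a point): Centreline point of the gutter, on its floor (plate surface, 80 mm above the table): at the closed end, 18 mm inside the end lip, at (32, 152) mm. Axes of all these points are those of the plate.
- gutter_straight (a point): Centreline point of the gutter, on its floor (plate surface, 80 mm above the table): where the first straight ends and the first bend begins, at (32, 85) mm; the bend from here to gutter_middle is an arc of radius 90 mm about (-58, 85).
- gutter_bend_a (a point): Centreline point of the gutter, on its floor (plate surface, 80 mm above the table): half way round the first bend, at (24, 47) mm.
- gutter_middle (a point): Centreline point of the gutter, on its floor (plate surface, 80 mm above the table): between the two bends, where the gutter runs at 50 degrees to its ends, at (0, 16) mm; the bend from here to gutter_last is an arc of radius 90 mm about (58, -53).
- gutter_bend_b (a point): Centreline point of the gutter, on its floor (plate surface, 80 mm above the table): half way round the second bend, at (-24, -15) mm.
- gutter_last (a point): Centreline point of the gutter, on its floor (plate surface, 80 mm above the table): where the second bend ends and the last short straight begins, at (-32, -53) mm.
- gutter_mouth (a point): Centreline point of the gutter, on its floor (plate surface, 80 mm above the table): the open end, at the edge of the well, at (-32, -90) mm.
- well (a point): Centre of the floor of the scrap well, a square-cornered open pit in the plate, 70 mm (plate x) x 60 mm (plate y), 70 mm deep below the plate's top.
- plug_a: Loose plug of set wax, off-white upright disc 30 mm across and 22 mm high, about 16 g (12 to 21 g), standing in the gutter in the first straight or the start of the first bend, its centre at least 45 mm from point gutter_start. Origin at the centre of its underside, z up. It slides freely and drops into the well once its centre is past the edge.
- plug_a_center (a point): Centre of that plug, 11 mm above its underside.
- plug_b: Loose plug of set wax, off-white upright disc 30 mm across and 22 mm high, about 16 g (12 to 21 g), standing in the gutter near the open end, in the last straight or the end of the second bend. Origin at the centre of its underside, z up. It slides freely and drops into the well once its centre is past the edge.
- plug_b_center (a point): Centre of that plug, 11 mm above its underside.
- mould_a: Bystander on the cold plate, loose: open steel embedding mould, 40 x 34 x 12 mm high. Origin under its centre.
- mould_b: Bystander on the cold plate, loose: open steel embedding mould, 40 x 34 x 12 mm high. Origin under its centre.
- block_a: Bystander on the cold plate, loose: white plastic cassette 42 x 28 x 7 mm with a wax block on it, 17 mm high in all. Origin under its centre.
- block_b: Bystander on the cold plate, loose: white plastic cassette 42 x 28 x 7 mm with a wax block on it, 17 mm high in all. Origin under its centre.
- jar: Bystander on the table, left of the plate: closed jar 64 mm across, 100 mm high. Origin under its centre.
- forceps: Bystander on the table, left of the plate: steel forceps lying flat, 117 mm long, 7 mm high. Origin at its middle.
- tub: Bystander on the table, right of the plate: clear open tub, 90 mm across, 60 mm high. Origin under its centre.
- marker: Bystander on the table, right of the plate: grey pen lying flat, 120 mm long, 12 mm thick. Origin at its middle, underside.

How it is judged (in metres and radians):
On the way, in this order (a step that is already met when the one before it is completed fails the run):
1. fingertips down at the gutter's closed end, behind the plugs (horizontal distance between the grasp point and gutter_start below 0.02 m and z of the grasp point in the frame of cold_plate below 0.118 m), for 0.1 s.
2. fingertips trace the first bend, low in the gutter (horizontal distance between the grasp point and gutter_bend_a below 0.02 m and z of the grasp point in the frame of cold_plate below 0.118 m), for 0.05 s.
3. fingertips trace the second bend, low in the gutter (horizontal distance between the grasp point and gutter_bend_b below 0.02 m and z of the grasp point in the frame of cold_plate below 0.118 m), for 0.05 s.
At the end, for the whole second after the job is handed in: Both plugs rest in the scrap well, centres over 18 mm below the plate's top and within 45 mm of the well's middle; bystanders within 15 mm of their start. On the way the TCP passed, in order, within 20 mm of the closed-end point and both bends' middles, at most 38 mm above the plate (horizontal distance between each of plug_a_center, plug_b_center and well below 0.045 m and z of each of plug_a_center, plug_b_center in the frame of cold_plate below 0.062 m and linear speed of each of plug_a, plug_b below 0.03 m/s and distance of each of mould_a, mould_b, block_a, block_b, jar, forceps, tub, marker from where it was at the start of the episode below 0.015 m); the robot touches nothing.
It fails at once if a plug is lifted (its centre more than 12 mm above where it is when standing in the gutter) (z of any of plug_a_center, plug_b_center in the frame of cold_plate above 0.103 m).
It fails at once if the fingers press on the cold plate with more than 25 N (contact force between the fingers and cold_plate above 25 N).
It fails at once if a bystander is displaced by more than 15 mm (distance of any of mould_a, mould_b, block_a, block_b, jar, forceps, tub, marker from where it was at the start of the episode above 0.015 m).
It also fails if it takes over 48 s, if anything falls off the work surface, if the arm or the gripper's body presses on something with over 40 N, if the wrist force passes 120 N, or if a joint passes its speed limit or range.

## Working session

There is one attempt and no reset: what is moved stays moved. The work goes in short steps, Python scripts to look and compute and a tool call to move; the robot and the scene stay as the last step left them, time stands still between calls to the robot, and variables do not carry over. Pictures are saved under pics/ and viewed, at most 10 in all, crops included, and the job is handed in when it is done.

Besides the shell and the picture viewer there is one more tool, called as a command line: name --argument value ..., lists and objects as JSON in quotes. move_arm: Moves the arm, as the interface text tells. Its arguments: {"type":"object","properties":{"deltas":{"type":"array"},"squeeze":{"type":"number"}},"required":["deltas"]}

```bash
mkdir -p pics; python3 - <<'E'
from station import monitor, viewer, env
import cv2,numpy as np
s=monitor.sense();print({k:np.round(v,3) for k,v in s.items()})
for n in("top","scene"):
    im=viewer.snapshot(n);cv2.imwrite(f"pics/{n}0.png",im[:,:,::-1])
    c=viewer.calibration(n);print(n,c)
E
```

```text
{'time': np.float64(0.0), 'joint_positions': array([-1.043,  0.502, -0.427,  1.551,  0.221,  1.138, -0.21 ]), 'joint_velocities': array([-0.   ,  0.   , -0.001,  0.002,  0.001,  0.   , -0.001]), 'effort': array([-0.0000e+00, -5.6660e+01, -5.8170e+00, -2.7911e+01, -6.9000e-02,
        3.1000e-02,  0.0000e+00]), 'ee_pos': array([170.028, 626.689, 244.474]), 'ee_rot': array([-4.150e-01, -3.114e+00,  3.000e-03]), 'ft_force': array([0.241, 0.083, 0.18 ]), 'torque': array([ 0.021,  0.03 , -0.005]), 'grasp_force': np.float64(0.0), 'width': np.float64(91.984)}
top {'fx': 415.4472564778032, 'fy': 415.4472564778032, 'cx': 254.94477789735143, 'cy': 192.24618742354897, 'T': array([[ 1.21164827e-02, -9.91043885e-01,  1.32985746e-01,
         3.57546795e+02],
       [-9.99567468e-01, -1.55686486e-02, -2.49498328e-02,
         1.56439878e+01],
       [ 2.67967876e-02, -1.32625921e-01, -9.90803864e-01,
         1.26587964e+03],
       [ 0.00000000e+00,  0.00000000e+00,  0.00000000e+00,
         1.00000000e+00]])}
scene {'fx': 492.1868799625838, 'fy': 492.1868799625838, 'cx': 250.50263823153526, 'cy': 188.93718768496848, 'T': array([[-5.38607840e-01,  7.06510801e-01, -4.59068712e-01,
         1.14471270e+03],
       [ 8.42555248e-01,  4.52609017e-01, -2.91968718e-01,
         4.03776025e+02],
       [ 1.49958523e-03, -5.44047393e-01, -8.39053148e-01,
         1.20660513e+03],
       [ 0.00000000e+00,  0.00000000e+00,  0.00000000e+00,
         1.00000000e+00]])}
```

View pics/top0.png

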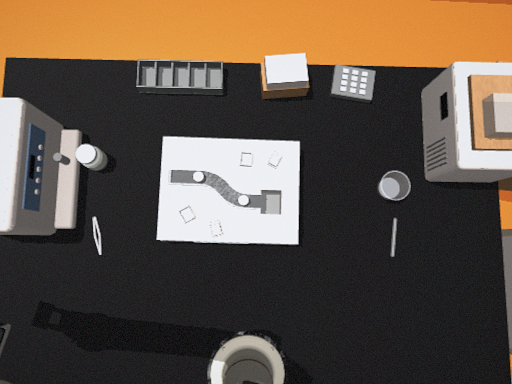

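The top view shows the plate at about (158–300, 137–243), with its +y end to the left. Plug A is at (198,177), plug B at (243,200) and the well at (271,202).

```bash
cat > h.py <<'E'
import numpy as np,cv2
def ray(c,uv,z):
    uv=np.atleast_2d(np.asarray(uv,float)); T=c["T"]
    d=np.c_[(uv[:,0]-c["cx"])/c["fx"],(uv[:,1]-c["cy"])/c["fy"],np.ones(len(uv))]@T[:3,:3].T
    o=T[:3,3]; return (o+d*((z-o[2])/d[:,2])[:,None])[:,:2]
def proj(c,P):
    P=np.atleast_2d(np.asarray(P,float)); q=(P-c["T"][:3,3])@c["T"][:3,:3]
    return np.c_[q[:,0]/q[:,2]*c["fx"]+c["cx"],q[:,1]/q[:,2]*c["fy"]+c["cy"]]
E
python3 - <<'E'
from station import viewer
from h import *
for n in("top","scene"):
    im=cv2.imread(f"pics/{n}0.png");c=viewer.calibration(n)
    g=cv2.cvtColor(im,cv2.COLOR_BGR2GRAY)
    if n=="top":
        m=(g>180).astype(np.uint8)
        k,l,st,ce=cv2.connectedComponentsWithStats(m)
        i=l[220,260]; mm=(l==i).astype(np.uint8)
        cs,_=cv2.findContours(mm,cv2.RETR_EXTERNAL,cv2.CHAIN_APPROX_NONE)
        r=cv2.minAreaRect(cs[0].astype(np.float32)); b=cv2.boxPoints(r);print(b)
        W=ray(c,b,80);print(W,np.linalg.norm(np.roll(W,1,0)-W,axis=1),W.mean(0))
        # plugs: white blobs inside the gutter
        for u,v in((198,177),(243,200)):
            p=g[v-8:v+9,u-8:u+9]; print(p)
    cr=im[130:250,150:310] if n=="top" else im
    cv2.imwrite(f"pics/{n}c.png",cv2.resize(cr,None,fx=5 if n=="top" else 1.5,fy=5 if n=="top" else 1.5,interpolation=cv2.INTER_CUBIC))
E
```

```text
[[156.51349 240.2993 ]
 [160.33112 135.95116]
 [301.17914 141.10414]
 [297.3615  245.45229]]
[[ 375.68349184  261.69421098]
 [ 677.98252434  263.7389092 ]
 [ 670.4457795  -148.26006595]
 [ 366.16064904 -136.56356276]] [398.37160903 302.30594742 412.06790466 304.50985009] [522.56811118  60.15237287]
[[238 240 238 238 239 238 240 243 241 241 242 241 242 241 240 240 240]
 [198 199 198 199 196 193 216 231 230 232 230 231 234 233 236 233 234]
 [123 117 119 118 115 131 151 180 185 176 154 113 111 114 139 183 203]
 [124 124 122 125 153 212 240 245 243 245 242 210 141 120 128 146 153]
 [127 134 129 155 229 244 242 239 241 241 242 247 206 118 133 152 154]
 [128 127 122 198 240 242 239 239 240 239 241 243 227 139 109 145 152]
 [127 129 118 216 244 240 238 239 239 240 240 241 247 194  66 115 155]
 [124 127  98 209 245 240 240 238 241 239 239 240 248 189  64  71 124]
 [126 123 106 211 244 241 238 239 239 240 241 241 244 184  65  77 128]
 [126 127 121 206 245 242 239 241 239 239 241 244 231 148  80  74 136]
 [127 127 123 152 216 239 244 242 242 241 244 242 185  92  77  75 143]
 [128 128 127 120 1
[... 915 characters left out ...]
127 222 244 240 239 239 240 239 239 240 248 193  68 107 129]
 [140 124  99 212 245 240 240 238 240 239 240 239 245 188  61 107 128]
 [136 130 115 207 242 241 241 238 240 240 241 241 242 182  72 101 122]
 [130 142 142 170 232 243 241 241 241 241 240 243 229 141  73  81 113]
 [123 132 134 109 192 239 242 242 242 244 245 236 160  69  77 108 124]
 [134 127 137 130 124 177 225 235 237 237 224 154  65  84  94 114 121]
 [190 164 159 138 126 116 116 125 142 116  69  73  76 120 134 124 124]
 [239 237 224 203 188 175 172 157 116  97  97 101 100 133 137 118 124]
 [241 241 232 232 243 238 229 229 206 189 192 190 191 186 176 170 171]
 [238 240 240 230 232 239 230 235 241 244 245 242 245 244 245 243 239]]
```

View pics/topc.png

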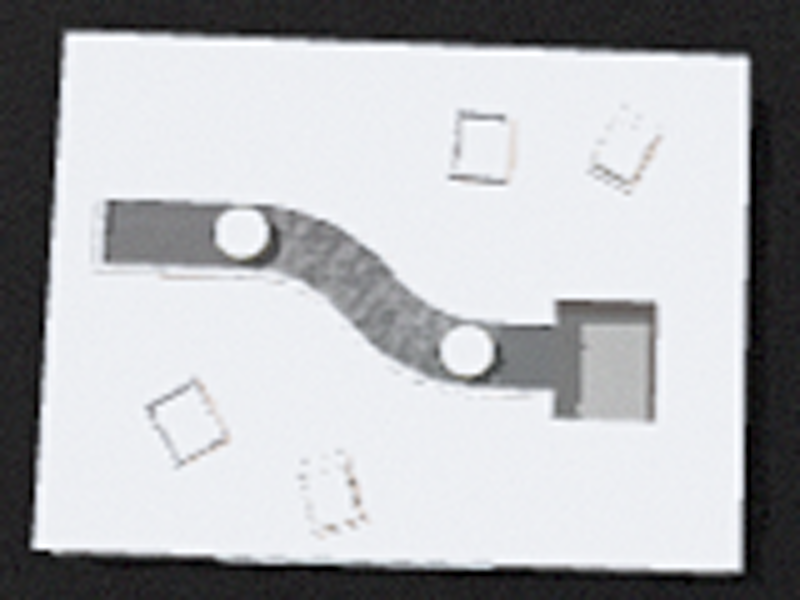

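View pics/scenec.png

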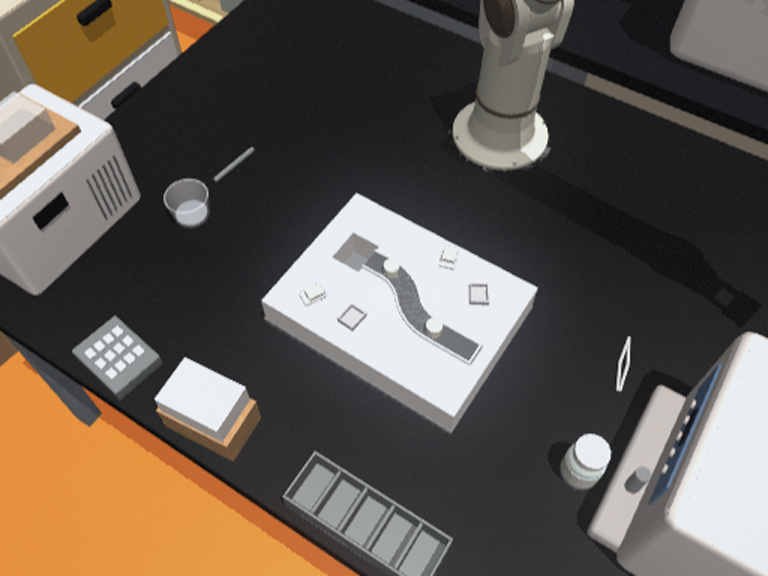

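The crop shows the plate corners at (65,32), (749,57), (743,570) and (33,550). The well runs from (555,300) to (656,420), and the gutter's closed end is at x≈104, y 202–262. In the scene view, plug A is at (433,327) and plug B at (391,266), with the jar and forceps beyond the +y end.

```bash
cat >> h.py <<'E'
def fit(A,B):
    a,b=A.mean(0),B.mean(0);H=(A-a).T@(B-b)
    th=np.arctan2(H[0,1]-H[1,0],H[0,0]+H[1,1]);R=np.array([[np.cos(th),-np.sin(th)],[np.sin(th),np.cos(th)]])
    return th,R,b-R@a
E
python3 - <<'E'
from station import viewer
from h import *
c=viewer.calibration("top")
f=lambda p:(np.array(p,float)+.5)/5-.5+[150,130]
cor=np.array([[150,200],[150,-200],[-150,-200],[-150,200.]])
W=ray(c,f([(65,32),(749,57),(743,570),(33,550)]),80)
th,R,t=fit(cor,W);print("corners",th,t,W-(cor@R.T+t))
# gutter + well features in plate frame
loc=lambda p,z:((ray(c,f(p),z)-t)@R)
print("end lip inner",loc([(104,202),(104,262)],80))
print("well edges",loc([(555,300),(657,300),(655,420),(553,418)],80))
print("mouth",loc([(555,325),(553,388)],80))
im=cv2.imread("pics/top0.png",0)
for u,v in((198,177),(243,200)):
    p=(im[v-8:v+9,u-8:u+9]>200).astype(np.uint8);k,l,s,ce=cv2.connectedComponentsWithStats(p)
    q=ce[l[8,8]]+[u-8,v-8];w=ray(c,q,102);print("plug",q,w,(w-t)@R)
s=viewer.calibration("scene")
# scene check of plugs (top face center)
for q in((433,323),(391,262)):
    w=ray(s,(np.array(q)+.5)/1.5-.5,102);print("scene plug",w,(w-t)@R)
G=np.array([[32,152],[32,85],[24,47],[0,16],[-24,-15],[-32,-53],[-32,-90]])
print(np.round(G@R.T+t,1))
E
```

```text
corners -0.016532187235629346 [524.41660022  59.45894594] [[ 0.26194642  0.20409922]
 [-0.4303964  -0.02331683]
 [ 0.28118113 -0.92730611]
 [-0.11273115  0.74652372]]
end lip inner [[ 50.39385853 171.99963373]
 [ 15.38552935 170.05429552]]
well edges [[   1.74186854  -89.88354445]
 [   3.65283419 -148.81761601]
 [ -65.83200468 -149.08052105]
 [ -66.48960917  -90.56944646]]
mouth [[-12.79301272 -90.27384188]
 [-49.25001434 -90.10431467]]
plug [197.65822785 175.93670886] [[557.80791896 149.16586946]] [[31.9037716  90.24667114]]
plug [242.75   199.6125] [[492.27646652  20.46230262]] [[-31.4910712 -39.5226368]]
scene plug [[555.45971783 145.67199581]] [[29.61365009 86.71445581]]
scene plug [[486.11766765  17.08586948]] [[-37.59321116 -43.00042231]]
[[558.9 210.9]
 [557.8 143.9]
 [549.2 106.1]
 [524.7  75.5]
 [500.2  44.9]
 [491.5   7. ]
 [490.9 -30. ]]
```

```bash
cat >> h.py <<'E'
import json
def rows(start,wps,grip=0):
    """start, wps: (x,y,z,phi deg of tool y); one row per wp; rounded deltas from the running commanded pose"""
    x,y,z,ph=start; out=[]
    for X,Y,Z,P in wps:
        f=np.radians(ph); d=np.array([X-x,Y-y]); ax=np.array([-np.sin(f),np.cos(f)]); ay=np.array([np.cos(f),np.sin(f)])
        a,b,c,t=round(d@ax*2)/2,round(d@ay*2)/2,round((z-Z)*2)/2,round((ph-P)*2)/2
        out.append(dict(grip=grip,dx=a,dy=b,dz=c,twist=t))
        x,y=np.array([x,y])+a*ax+b*ay; z-=c; ph-=t
    return out,(x,y,z,ph)
def show(r):
    for i in range(0,len(r),8): print(json.dumps(r[i:i+8]))
E
python3 - <<'E'
from h import *
s=(170,627,245.5,74.8)
P=np.array([[170,627],[300,400],[559,211]])
L=np.r_[0,np.cumsum(np.linalg.norm(np.diff(P,axis=0),axis=1))]
n=16;w=[]
for i in range(1,n+1):
    q=L[-1]*i/n; w.append((np.interp(q,L,P[:,0]),np.interp(q,L,P[:,1]),245.5-75.5*max(0,(i-8)/8),74.8-75.8*i/n))
r,e=rows(s,w);show(r);print(e)
E
```

```text
[{"grip": 0, "dx": -25.5, "dy": -25.5, "dz": 0.0, "twist": 4.5}, {"grip": 0, "dx": -28.0, "dy": -24.0, "dz": 0.0, "twist": 5.0}, {"grip": 0, "dx": -29.5, "dy": -21.0, "dz": 0.0, "twist": 4.5}, {"grip": 0, "dx": -31.0, "dy": -18.5, "dz": 0.0, "twist": 5.0}, {"grip": 0, "dx": -33.0, "dy": -16.0, "dz": 0.0, "twist": 4.5}, {"grip": 0, "dx": -34.0, "dy": -13.5, "dz": 0.0, "twist": 5.0}, {"grip": 0, "dx": -34.5, "dy": -10.5, "dz": 0.0, "twist": 4.5}, {"grip": 0, "dx": -36.0, "dy": 5.0, "dz": 0.0, "twist": 5.0}]
[{"grip": 0, "dx": -34.5, "dy": 10.5, "dz": 9.5, "twist": 4.5}, {"grip": 0, "dx": -34.0, "dy": 13.5, "dz": 9.5, "twist": 5.0}, {"grip": 0, "dx": -32.5, "dy": 16.0, "dz": 9.5, "twist": 4.5}, {"grip": 0, "dx": -31.0, "dy": 19.0, "dz": 9.0, "twist": 5.0}, {"grip": 0, "dx": -29.5, "dy": 21.5, "dz": 9.5, "twist": 4.5}, {"grip": 0, "dx": -27.5, "dy": 23.5, "dz": 9.5, "twist": 5.0}, {"grip": 0, "dx": -25.5, "dy": 26.0, "dz": 9.5, "twist": 4.5}, {"grip": 0, "dx": -23.5, "dy": 28.0, "dz": 9.5, "twist": 5.0}]
(np.float64(558.9536556452755), np.float64(210.92547466494005), 170.0, -1.2000000000000028)
```

move_arm --deltas '[{"grip": 0, "dx": -25.5, "dy": -25.5, "dz": 0.0, "twist": 4.5}, {"grip": 0, "dx": -28.0, "dy": -24.0, "dz": 0.0, "twist": 5.0}, {"grip": 0, "dx": -29.5, "dy": -21.0, "dz": 0.0, "twist": 4.5}, {"grip": 0, "dx": -31.0, "dy": -18.5, "dz": 0.0, "twist": 5.0}, {"grip": 0, "dx": -33.0, "dy": -16.0, "dz": 0.0, "twist": 4.5}, {"grip": 0, "dx": -34.0, "dy": -13.5, "dz": 0.0, "twist": 5.0}, {"grip": 0, "dx": -34.5, "dy": -10.5, "dz": 0.0, "twist": 4.5}, {"grip": 0, "dx": -36.0, "dy": 5.0, "dz": 0.0, "twist": 5.0}]' --squeeze 5

```text
time: 0.77
ee_pos: [323.1, 380.2, 245.2]
ee_rot: [-1.409, -2.807, 0.003]
ft_force: [1.0, 0.5, 0.5]
width: 43.0
grasp_force: 0.0
```

move_arm --deltas '[{"grip": 0, "dx": -34.5, "dy": 10.5, "dz": 9.5, "twist": 4.5}, {"grip": 0, "dx": -34.0, "dy": 13.5, "dz": 9.5, "twist": 5.0}, {"grip": 0, "dx": -32.5, "dy": 16.0, "dz": 9.5, "twist": 4.5}, {"grip": 0, "dx": -31.0, "dy": 19.0, "dz": 9.0, "twist": 5.0}, {"grip": 0, "dx": -29.5, "dy": 21.5, "dz": 9.5, "twist": 4.5}, {"grip": 0, "dx": -27.5, "dy": 23.5, "dz": 9.5, "twist": 5.0}, {"grip": 0, "dx": -25.5, "dy": 26.0, "dz": 9.5, "twist": 4.5}, {"grip": 0, "dx": -23.5, "dy": 28.0, "dz": 9.5, "twist": 5.0}]'

```text
time: 1.43
ee_pos: [560.1, 210.2, 169.2]
ee_rot: [-2.248, -2.194, 0.001]
ft_force: [-0.2, 0.9, 0.7]
width: 0.7
grasp_force: 0.0
```

move_arm --deltas '[{"grip": 0}, {"grip": 0}, {"grip": 0}, {"grip": 0}]'

```text
invalid input at $.deltas[0]: expected keys grip, dx, dy, dz, twist
```

```bash
python3 - <<'E'
from station import monitor, viewer, env
from h import *
s=monitor.sense();print(s["ee_pos"],s["ee_rot"],s["width"],s["joint_positions"])
a=viewer.snapshot("wrist");b=viewer.snapshot("scene")
cv2.imwrite("pics/m1.png",np.hstack([a[60:330,60:450],b[110:290,170:380].repeat(2,0).repeat(2,1)[:270]])[:,:,::-1][:, :800])
E
```

```text
[560.13762355 210.16535467 169.19663827] [-2.24781958e+00 -2.19440916e+00  9.79269166e-04] 0.6638103520401333 [-0.41723035  0.45852049  0.01732564  1.76518331 -0.00963963  0.91863725
 -0.41988397]
```

View pics/m1.png

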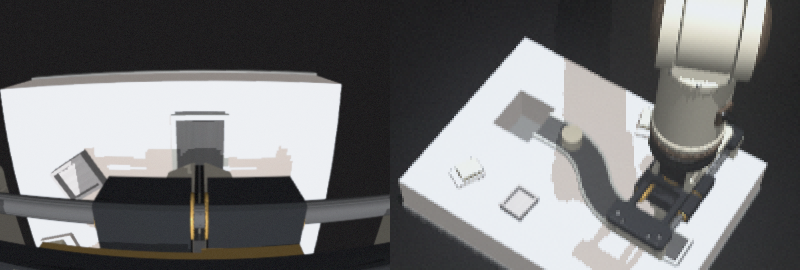

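The wrist view shows the closed end of the gutter (172–228, 115) centred ahead of the closed fingers. The scene view shows the hand over the closed end, with plug B at (571,137) still in place.

```bash
cat >> h.py <<'E'
TH=-0.01653; t0=np.array([524.4,59.5])
def path(s):
    """arc length from gutter_start -> plate xy, alpha deg"""
    A=np.radians(50);L=90*A
    if s<67: p=(32,152-s);a=0
    elif s<67+L: a=(s-67)/90;p=(-58+90*np.cos(a),85-90*np.sin(a))
    elif s<67+2*L: a=A-(s-67-L)/90;p=(58-90*np.cos(a),-53+90*np.sin(a))
    else: a=0;p=(-32,-53-(s-67-2*L))
    c,q=np.cos(TH),np.sin(TH)
    return np.array([[c,-q],[q,c]])@p+t0,np.degrees(a)
E
python3 - <<'E'
from h import *
st=(560.1,210.2,170,-1.2);w=[]
for z in (155,140,125,115,109,109,109,109): w.append((*path(0)[0],z,-1))
for s in list(np.arange(8,268,8)):
    p,a=path(s);w.append((*p,109,-0.95-a))
r,e=rows(st,w);show(r);print(e,len(r))
E
```

```text
[{"grip": 0, "dx": 0.5, "dy": -1.0, "dz": 15.0, "twist": 0.0}, {"grip": 0, "dx": 0.0, "dy": 0.0, "dz": 15.0, "twist": 0.0}, {"grip": 0, "dx": 0.0, "dy": 0.0, "dz": 15.0, "twist": 0.0}, {"grip": 0, "dx": 0.0, "dy": 0.0, "dz": 10.0, "twist": 0.0}, {"grip": 0, "dx": 0.0, "dy": 0.0, "dz": 6.0, "twist": 0.0}, {"grip": 0, "dx": 0.0, "dy": 0.0, "dz": 0.0, "twist": 0.0}, {"grip": 0, "dx": 0.0, "dy": 0.0, "dz": 0.0, "twist": 0.0}, {"grip": 0, "dx": 0.0, "dy": 0.0, "dz": 0.0, "twist": 0.0}]
[{"grip": 0, "dx": -8.0, "dy": 0.0, "dz": 0.0, "twist": 0.0}, {"grip": 0, "dx": -8.0, "dy": 0.0, "dz": 0.0, "twist": 0.0}, {"grip": 0, "dx": -8.0, "dy": 0.0, "dz": 0.0, "twist": 0.0}, {"grip": 0, "dx": -8.0, "dy": 0.0, "dz": 0.0, "twist": 0.0}, {"grip": 0, "dx": -8.0, "dy": 0.0, "dz": 0.0, "twist": 0.0}, {"grip": 0, "dx": -8.0, "dy": 0.0, "dz": 0.0, "twist": 0.0}, {"grip": 0, "dx": -8.0, "dy": 0.0, "dz": 0.0, "twist": 0.0}, {"grip": 0, "dx": -8.0, "dy": 0.0, "dz": 0.0, "twist": 0.0}]
[{"grip": 0, "dx": -8.0, "dy": 0.0, "dz": 0.0, "twist": 3.0}, {"grip": 0, "dx": -8.0, "dy": -0.5, "dz": 0.0, "twist": 5.0}, {
[... 815 characters left out ...]
"dx": -8.0, "dy": 0.5, "dz": 0.0, "twist": -5.5}]
[{"grip": 0, "dx": -8.0, "dy": 0.5, "dz": 0.0, "twist": -5.0}, {"grip": 0, "dx": -8.0, "dy": 0.5, "dz": 0.0, "twist": -5.0}, {"grip": 0, "dx": -8.0, "dy": 0.0, "dz": 0.0, "twist": -5.0}, {"grip": 0, "dx": -8.0, "dy": 0.5, "dz": 0.0, "twist": -5.0}, {"grip": 0, "dx": -8.0, "dy": 0.0, "dz": 0.0, "twist": -0.5}, {"grip": 0, "dx": -8.0, "dy": 0.0, "dz": 0.0, "twist": 0.0}, {"grip": 0, "dx": -8.0, "dy": 0.0, "dz": 0.0, "twist": 0.0}, {"grip": 0, "dx": -8.0, "dy": 0.0, "dz": 0.0, "twist": 0.0}]
[{"grip": 0, "dx": -8.0, "dy": 0.0, "dz": 0.0, "twist": 0.0}]
(np.float64(490.9252815901031), np.float64(-32.99827757566882), 109.0, -0.7000000000000028) 41
```

move_arm --deltas '[{"grip": 0, "dx": 0.5, "dy": -1.0, "dz": 15.0, "twist": 0.0}, {"grip": 0, "dx": 0.0, "dy": 0.0, "dz": 15.0, "twist": 0.0}, {"grip": 0, "dx": 0.0, "dy": 0.0, "dz": 15.0, "twist": 0.0}, {"grip": 0, "dx": 0.0, "dy": 0.0, "dz": 10.0, "twist": 0.0}, {"grip": 0, "dx": 0.0, "dy": 0.0, "dz": 6.0, "twist": 0.0}, {"grip": 0, "dx": 0.0, "dy": 0.0, "dz": 0.0, "twist": 0.0}, {"grip": 0, "dx": 0.0, "dy": 0.0, "dz": 0.0, "twist": 0.0}, {"grip": 0, "dx": 0.0, "dy": 0.0, "dz": 0.0, "twist": 0.0}]'

```text
time: 2.2
ee_pos: [558.8, 212.3, 109.8]
ee_rot: [2.244, 2.199, 0.002]
ft_force: [-0.0, 0.4, -0.3]
width: 0.7
grasp_force: 0.0
```

move_arm --deltas '[{"grip": 0, "dx": -8.0, "dy": 0.0, "dz": 2.0, "twist": 0.0}, {"grip": 0, "dx": -8.0, "dy": 0.0, "dz": 0.0, "twist": 0.0}, {"grip": 0, "dx": -8.0, "dy": 0.0, "dz": 0.0, "twist": 0.0}, {"grip": 0, "dx": -8.0, "dy": 0.0, "dz": 0.0, "twist": 0.0}, {"grip": 0, "dx": -8.0, "dy": 0.0, "dz": 0.0, "twist": 0.0}, {"grip": 0, "dx": -8.0, "dy": 0.0, "dz": 0.0, "twist": 0.0}, {"grip": 0, "dx": -8.0, "dy": 0.0, "dz": 0.0, "twist": 0.0}, {"grip": 0, "dx": -8.0, "dy": 0.0, "dz": 0.0, "twist": 0.0}]'

```text
time: 2.87
ee_pos: [557.0, 147.1, 107.1]
ee_rot: [2.244, 2.198, 0.0]
ft_force: [0.6, 0.1, 0.1]
width: 0.4
grasp_force: 0.1
```

```bash
python3 - <<'E'
from station import monitor, viewer, env
from h import *
s=monitor.sense();print(s["ee_pos"],s["ee_rot"],s["ft_force"],path(64))
b=viewer.snapshot("scene");a=viewer.snapshot("top")
cv2.imwrite("pics/m2.png",np.hstack([a[130:250,150:310].repeat(2,0).repeat(2,1),b[110:230,200:360].repeat(2,0).repeat(2,1)])[:,:,::-1])
E
```

```text
[556.97944174 147.05057689 107.08963182] [2.24435421e+00 2.19826981e+00 1.62116315e-04] [0.56750371 0.07449644 0.14919057] (array([557.850202  , 146.95904176]), np.float64(0.0))
```

View pics/m2.png

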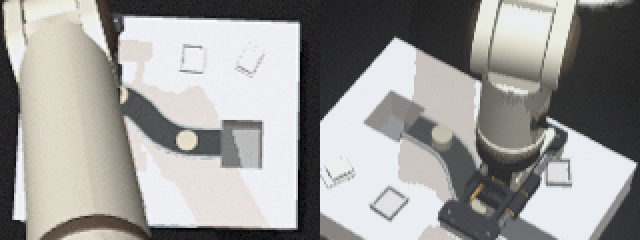

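Plug A shows ahead of the hand at (122,95), entering the bend. Plug B is at (187,140), and the moulds have not moved. I'll continue with the trace.

move_arm --deltas '[{"grip": 0, "dx": -8.0, "dy": 0.5, "dz": 0.0, "twist": 3.0}, {"grip": 0, "dx": -8.0, "dy": -0.5, "dz": 0.0, "twist": 5.0}, {"grip": 0, "dx": -7.5, "dy": -0.5, "dz": 0.0, "twist": 5.0}, {"grip": 0, "dx": -8.0, "dy": 0.0, "dz": 0.0, "twist": 5.0}, {"grip": 0, "dx": -8.0, "dy": -0.5, "dz": 0.0, "twist": 5.5}, {"grip": 0, "dx": -8.0, "dy": -0.5, "dz": 0.0, "twist": 5.0}, {"grip": 0, "dx": -8.0, "dy": 0.0, "dz": 0.0, "twist": 5.0}, {"grip": 0, "dx": -8.0, "dy": -0.5, "dz": 0.0, "twist": 5.0}]'

```text
time: 3.63
ee_pos: [536.8, 89.5, 107.1]
ee_rot: [-2.846, -1.33, -0.001]
ft_force: [0.2, 0.5, 0.7]
width: 0.5
grasp_force: 0.2
```

```bash
python3 - <<'E'
from station import monitor, viewer, env
from h import *
s=monitor.sense();print(s["ee_pos"],s["ee_rot"],s["ft_force"],path(128),-90+2*np.degrees(np.arctan2(s["ee_rot"][1],s["ee_rot"][0])))
b=viewer.snapshot("scene");a=viewer.snapshot("top")
cv2.imwrite("pics/m3.png",np.hstack([a[130:250,150:310].repeat(2,0).repeat(2,1),b[110:230,200:360].repeat(2,0).repeat(2,1)])[:,:,::-1])
E
```

```text
[536.82679546  89.52278629 107.05430805] [-2.84568453e+00 -1.33040144e+00 -9.01320281e-04] [0.17892773 0.52930423 0.73170072] (array([536.97762243,  87.86025786]), np.float64(38.833806114422465)) -399.8863709243886
```

View pics/m3.png

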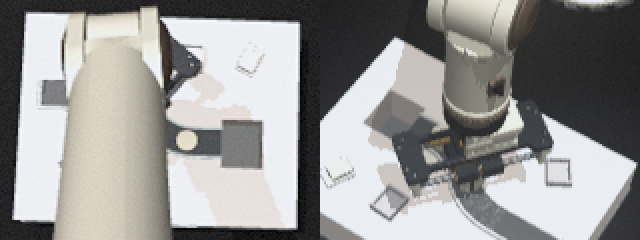

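The gutter behind the hand is empty. Plug B is still at (187,140), so plug A is ahead of the fingers.

move_arm --deltas '[{"grip": 0, "dx": -8.5, "dy": -0.5, "dz": 0.0, "twist": 5.0}, {"grip": 0, "dx": -8.5, "dy": 0.0, "dz": 0.0, "twist": 5.5}, {"grip": 0, "dx": -8.0, "dy": 0.5, "dz": 0.0, "twist": -3.5}, {"grip": 0, "dx": -8.0, "dy": 0.0, "dz": 0.0, "twist": -5.0}, {"grip": 0, "dx": -8.0, "dy": 0.5, "dz": 0.0, "twist": -5.0}, {"grip": 0, "dx": -8.0, "dy": 0.5, "dz": 0.0, "twist": -5.0}, {"grip": 0, "dx": -8.0, "dy": 0.0, "dz": 0.0, "twist": -5.0}, {"grip": 0, "dx": -8.0, "dy": 0.5, "dz": 0.0, "twist": -5.5}]'

```text
time: 4.4
ee_pos: [496.8, 39.6, 107.1]
ee_rot: [-2.584, -1.787, -0.001]
ft_force: [-0.0, -0.1, -0.6]
width: 0.7
grasp_force: 0.1
```

```bash
python3 - <<'E'
from station import monitor, viewer, env
from h import *
s=monitor.sense();print(s["ee_pos"],s["ft_force"],path(192),270+2*np.degrees(np.arctan2(s["ee_rot"][1],s["ee_rot"][0])))
b=viewer.snapshot("scene");a=viewer.snapshot("top")
cv2.imwrite("pics/m4.png",np.hstack([a[130:250,150:310].repeat(2,0).repeat(2,1),b[110:230,200:360].repeat(2,0).repeat(2,1)])[:,:,::-1])
E
```

```text
[496.79328311  39.62782839 107.11088215] [-0.04913745 -0.05060946 -0.56524955] (array([497.70360664,  38.34303088]), np.float64(20.422528454052333)) -20.661048351709212
```

View pics/m4.png

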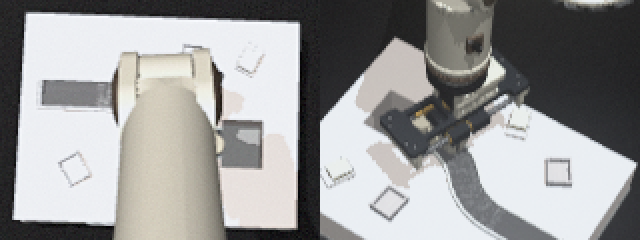

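Plug B is now at the well edge, at (218,145), and the gutter behind the hand is clear.

move_arm --deltas '[{"grip": 0, "dx": -8.0, "dy": 1.0, "dz": 0.0, "twist": -5.0}, {"grip": 0, "dx": -8.0, "dy": 0.5, "dz": 0.0, "twist": -5.0}, {"grip": 0, "dx": -8.0, "dy": 0.0, "dz": 0.0, "twist": -5.0}, {"grip": 0, "dx": -8.0, "dy": 0.5, "dz": 0.0, "twist": -5.0}, {"grip": 0, "dx": -8.0, "dy": 0.0, "dz": 0.0, "twist": -0.5}, {"grip": 0, "dx": -8.0, "dy": 0.0, "dz": 0.0, "twist": 0.0}, {"grip": 0, "dx": -8.0, "dy": 0.0, "dz": 0.0, "twist": 0.0}, {"grip": 0, "dx": -8.0, "dy": 0.0, "dz": 0.0, "twist": 0.0}]'

```text
time: 5.17
ee_pos: [491.0, -24.8, 107.1]
ee_rot: [2.235, 2.208, 0.001]
ft_force: [0.8, -0.2, -0.8]
width: 0.1
grasp_force: 0.0
```

move_arm --deltas '[{"grip": 0, "dx": -8.0, "dy": 0.0, "dz": 0.0, "twist": 0.0}, {"grip": 0, "dx": -6.0, "dy": 0.0, "dz": 0.0, "twist": 0.0}, {"grip": 0, "dx": 0.0, "dy": 0.0, "dz": 0.0, "twist": 0.0}, {"grip": 0, "dx": 0.0, "dy": 0.0, "dz": 0.0, "twist": 0.0}, {"grip": 0, "dx": 0.0, "dy": 0.0, "dz": -15.0, "twist": 0.0}, {"grip": 0, "dx": 0.0, "dy": 0.0, "dz": -25.0, "twist": 0.0}, {"grip": 0, "dx": 0.0, "dy": 0.0, "dz": -30.0, "twist": 0.0}, {"grip": 0, "dx": 0.0, "dy": 0.0, "dz": -30.0, "twist": 0.0}]'

```text
time: 5.83
ee_pos: [489.7, -38.0, 207.6]
ee_rot: [-2.232, -2.208, 0.002]
ft_force: [0.4, -0.0, 0.9]
width: 0.3
grasp_force: 0.0
```

move_arm --deltas '[{"grip": 0, "dx": 40, "dy": 0.0, "dz": -10, "twist": 0.0}, {"grip": 0, "dx": 40, "dy": 0.0, "dz": -10, "twist": 0.0}, {"grip": 0, "dx": 40, "dy": 0.0, "dz": -10, "twist": 0.0}, {"grip": 0, "dx": 40, "dy": 0.0, "dz": -10, "twist": 0.0}, {"grip": 0, "dx": 40, "dy": 0.0, "dz": 0, "twist": 0.0}, {"grip": 0, "dx": 40, "dy": 0.0, "dz": 0, "twist": 0.0}, {"grip": 0, "dx": 20, "dy": 0.0, "dz": 0.0, "twist": 0.0}, {"grip": 0, "dx": 0, "dy": 0.0, "dz": 0.0, "twist": 0.0}]'

```text
time: 6.5
ee_pos: [491.7, 228.9, 247.2]
ee_rot: [-2.222, -2.217, -0.004]
ft_force: [-0.7, -0.5, -0.5]
width: 0.5
grasp_force: 0.0
```

```bash
python3 - <<'E'
from station import monitor, viewer, env
from h import *
s=monitor.sense();print(s["ee_pos"],s["ft_force"])
b=viewer.snapshot("scene");a=viewer.snapshot("top")
cv2.imwrite("pics/m5.png",np.hstack([a[130:250,150:310].repeat(2,0).repeat(2,1),b[110:230,200:360].repeat(2,0).repeat(2,1)])[:,:,::-1])
E
```

```text
[491.74609015 228.90702325 247.17028407] [-0.66583256 -0.53572812 -0.50737693]
```

View pics/m5.png

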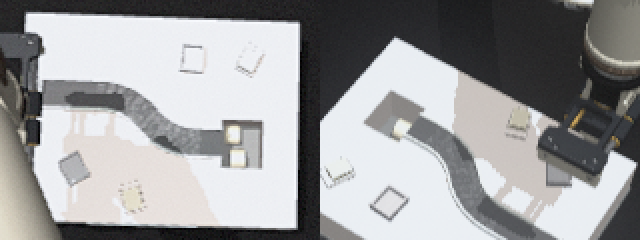

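Both plugs appear in the well, at (233,134) and (237,158) in the top view. The scene view shows one near the mouth at (402,127), so I'll check its height.

```bash
python3 - <<'E'
from station import viewer
from h import *
c=viewer.calibration("top");s=viewer.calibration("scene")
R=lambda P:(np.array([[np.cos(TH),np.sin(TH)],[-np.sin(TH),np.cos(TH)]])@(P-t0))
for z in(20,40,60,80,100):
    print(z,[R(ray(c,q,z)[0]).round() for q in((266.3,196.8),(268.3,208.8))],"scene",R(ray(s,(240.8,173.3),z)[0]).round())
b=viewer.snapshot("scene");a=viewer.snapshot("top")
f=lambda i:cv2.resize(i,(400,400),interpolation=cv2.INTER_CUBIC)
cv2.imwrite("pics/m6.png",np.hstack([f(a[182:222,248:288]),f(b[150:190,215:255])])[:,:,::-1])
E
```

```text
20 [array([ -11., -110.]), array([ -47., -117.])] scene [ -58. -123.]
40 [array([ -14., -109.]), array([ -49., -116.])] scene [ -46. -115.]
60 [array([ -16., -108.]), array([ -51., -115.])] scene [ -35. -107.]
80 [array([ -19., -107.]), array([ -53., -114.])] scene [-24. -99.]
100 [array([ -21., -106.]), array([ -55., -112.])] scene [-12. -91.]
```

View pics/m6.png

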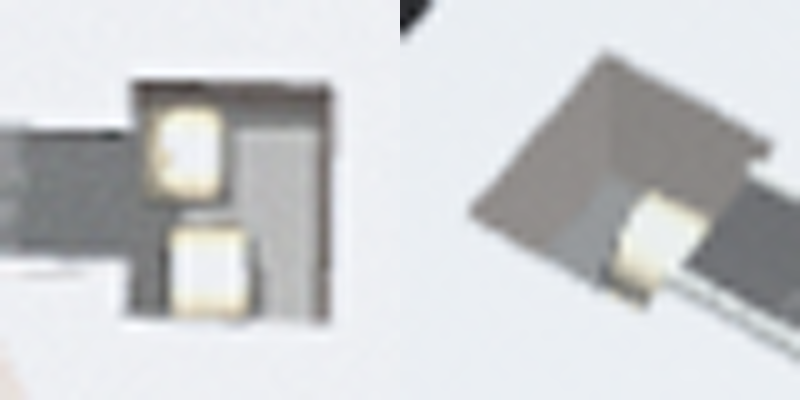

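The close view shows both plugs lying on their sides on the well floor, tops at about z = 40. They are within about 25 mm of the well's centre, so I'm handing in.

```bash
python3 -c "
from station import env
print(env.sign_off())"
```

```text
the job is handed in; nothing more can be done
None
```

Both plugs were swept round the gutter into the scrap well, the moulds and cassettes look unmoved, the arm is clear, and the job is handed in; the hand-in gave no verdict.

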